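Clear the tipped pen barrel and hold the feeder gate at the mark

TASK

The orange pen barrel has tipped over on the freely spinning turntable: lift it off and set it down in the blue bowl without throwing it or dropping it from a height. Then pull the yellow handle of the pen feeder's spring-loaded gate out until its red pointer stands at the green mark, and finish while still holding it there, gripper on the handle, so that a colleague can refill the feeder. Leave both pots standing on the turntable, do not shift the green mark, and do not disturb anything else on the table.

Things in the scene. Friction and masses are not known exactly. Their poses are not given: they have to be found in the camera images.
- turntable: Passive turntable, left or right of the robot (the feeder is on the other side): white disc 240 mm across, top 28 mm above the table, steel stud 20 mm across and 18 mm high at its centre. Turns freely at a touch, no motor. Origin on its axis at table height; this frame is the foot's and does not turn.
- barrel: Orange hexagonal pen barrel lying on the turntable, 75 mm long with a tapered black nose, 14 mm across flats, 16 mm across corners, about 25 g. Its x axis runs along it towards the nose; origin on its underside, 7 mm below its middle line.
- barrel_center (a point): Centre of the orange barrel, on its middle line.
- bowl: Blue plastic bowl, loose, 250 g, rim 160 mm across and 55 mm high, floor 5 mm thick and 108 mm across inside, wall 4 mm. Origin at the centre of its underside.
- feeder: Pen feeder bolted to the table: grey base plate (x -110 to 190, y -65 to 75, 12 mm thick), blue pen magazine (110 x 120 mm, top at 85 mm) at its far end. Origin at table height under the handle's centre when the gate is in; x points from the handle to the magazine, whose near face is at x = 70 mm. The gate pulls out along -x.
- gate: Gate slide of the feeder: steel tongue, upright yellow handle, red pointer. Axes as the feeder; origin moves with it, coinciding with the feeder's when fully in. Pulls out along the feeder's -x by at most 85 mm; a spring draws it back: 3.6 N when in, plus 1.2 N for each 10 mm pulled. It returns when let go.
- gate_handle (a point): Top centre of the yellow handle, 85 mm above the table. The handle is an upright block 14 mm thick along the pull (x), 32 mm wide (y), from 20 to 85 mm above the table; nothing else taller than 30 mm above the table is within 60 mm of it.
- pointer (a point): Tip of the red pointer, which sticks out to the feeder's +y side from the handle's foot, 50 mm from the handle's centre and level with it along the pull; 28 mm above the table. Moves with the gate.
- mark_center (a point): Top centre of the green mark, a block 12 mm wide along the pull and 22 mm across it, on the white scale beside the gate; top 21 mm above the table. It lies 35 to 65 mm out from the pointer's rest position, and stays there. Axes as the feeder. The pointer is at the mark when over the block as seen from above: its x in this frame between -6 and 6 mm.
- pot_a: White pot, 56 mm across and 45 mm high, full of black pen barrels that stand up to 66 mm above its underside, 120 g, loose on the turntable. Origin at the centre of its underside.
- pot_b: The second, equal pot on the turntable.
- tape: Brown tape roll lying flat, 64 mm across, 18 mm high, loose. Origin under its centre.
- jar: Jar with blue lid, 60 mm across, 70 mm high, loose. Origin under its centre.
- driver: Screwdriver lying on the table, 140 mm long, loose.
- clips: Grey open box, 90 x 70 x 35 mm, loose. Origin under its centre.
- spare_a: Black pen barrel like the orange one, lying on the table, loose; stays where it is.
Things that resemble listed ones, but are neither listed nor needed, are in the scene too. What is shaped like the jar but pink or turquoise is not meant.

How it is judged:
By the outcome, as a careful person would: the job done as asked, in the order asked, and still so for the second after the job is handed in, while the arm keeps its last pose, push and grip.
It also fails if it takes over 51 s, if anything falls off the work surface, if the arm or the gripper's body presses on something with over 40 N, if the wrist force passes 120 N, or if a joint passes its speed limit or range.

ROBOT

A 6-joint arm with a two-finger parallel gripper is mounted at the origin on the work surface. World frame = base frame: x ahead of the robot, y to its left, z up, the work surface at z = 0. Lengths are in m, angles in rad, forces in N, time in s.
With the tool pointing down it reaches from about 0.3 to 0.775 m from the base axis. Payload 14.6 kg.
Tool frame: the origin (TCP) lies between the finger pads; the fingertips stand 22 mm ahead of it and the grasp point (between the pads) lies 3 mm ahead of it; z points along the fingers, y is the line along which they close (so a half turn about z gives the same grasp; the last joint's range is limited). The gripper opens to 85 mm and grips with 20 to 120 N. Pads are 22 mm wide; open, the fingers measure 114 mm over their backs; the gripper's body (76 mm by 85 mm) begins 54 mm behind the grasp point. The pads swing forward as they close: fully open they stand 13 mm farther back than shut.
Start: joints at [1.142, 0.3, 1.521, -0, 1.321, -0.067], TCP at [0.195, 0.514, 0.253] pointing down, gripper open.
Joint ranges: [-3.03, 3.03], [-0.79, 2.21], [0.23, 2.52], [-1.04, 4.18], [0, 3.07], [-2.55, 2.55]. Speed limits (rad/s): [2.22, 2.22, 2.57, 3.14, 3.14, 3.14].

INTERFACE

Orientations are given as a 3x3 rotation matrix whose columns are the frame's x, y, z axes.
In Python, from rig import env gives the robot as it stands.
- The arm moves only by the tool arm_command, never from a script. Its argument "plan" is a list of rows, each an object with "delta_rot": the turn, a rotation vector about the world's x, y, z in degrees, a list of three; "delta_pos": the shift along the world's x, y, z in mm, a list of three; "hand": the finger opening in mm, from 0 to 85.4. A call has 1 to 5 rows; each row is the pose to reach, as a shift and turn from the pose commanded when the call began; what a row does not reach only later rows make up. A row lasts 1/12 s, in which the tool goes at most 41.7 mm and 7.16 degrees, less where a joint would pass 70% of its speed; a pose out of reach is approached as far as the arm can. A call with a gripper value outside its range is refused whole. The fingers move at their own pace and stop on an object; the grip force is fixed at half the most. Time passes only in rows, so rows that repeat a pose let the fingers close. It gives the time, the measured TCP pose, the force, the opening and the grip force at its end, in the units of the state.
- env.read_state(): the state, without advancing time (a new reading comes with each control period).
- env.camera(name): name is "side" or "top"; returns (picture, depth): 400x640x3 uint8, blue, green, red; 400x640 float32, m along the optical axis (not along the pixel's ray), 0 where there is no reading.
- env.camera_info(name): a dict with "fx", "fy", "cx", "cy" (pixels), "world_to_cam" (4x4, takes a point from world to camera coordinates). Camera axes: x right, y up, looking along -z (the intrinsics and any distortion apply to the point x, -y, -z); pixel columns grow to the right and rows downward; lengths in m; the calibration is good to about 2 mm. A picture is of the moment at which its call begins. camera_info takes no time and is no camera call.
- env.sign_off(): hands the job in; it is judged then, once.
Trained networks look in the newest picture that a camera, given by its name, has taken for a name from the list of things; names that differ only in an ending like _2 or _b are one class to them, and where a whole thing is asked for, a point or a joint stands for the part that bears it (a point fixed in the world has none). Each returns a list of dicts, best first, with "confidence" (0 to 1); they miss things now and then, are a little off and sometimes report something else, mostly with a low value. They report only what shows in the picture. A call takes as long as a camera call. They do not tell look-alikes from the thing itself.
- env.look_for(camera, query): "centre" ([x, y, z] in m, in world coordinates, good to about 4 mm: the middle of the surface that is visible of it).
The state is a dict: "time_s": time; "joint_positions": joint angles; "joint_vel": joint speeds; "joint_torque": joint torques, N m; "ee_pos": TCP position; "ee_rot": TCP orientation; "ft_force": force on the tool from outside, world axes, zero at the start; "torque": the same for the moment, N m; "width": finger opening in m; "finger_force": force on a finger pad.
Only numpy, scipy, OpenCV 4.12 (cv2) and the standard library are available. Lean on these libraries where they do the work, as an engineer would, in place of code of your own. Each camera call takes 0.05 s, during which the arm holds its last target. There are 200 camera calls.

## Working session

There is one attempt and no reset: what is moved stays moved. The work goes in short steps, Python scripts to look and compute and a tool call to move; the robot and the scene stay as the last step left them, time stands still between calls to the robot, and variables do not carry over. Pictures are saved under pics/ and viewed, at most 10 in all, crops included, and the job is handed in when it is done.

Besides the shell and the picture viewer there is one more tool, called after ">>>" by a JSON object that holds its "api" and its "payload", one argument or row to a line. arm_command: Moves the arm, as the interface text tells. Its arguments: {"type":"object","properties":{"plan":{"type":"array","items":{"type":"object","properties":{"delta_rot":{"type":"array","items":{"type":"number"}},"delta_pos":{"type":"array","items":{"type":"number"}},"hand":{"type":"number"}}}}},"required":["plan"]}

```bash
mkdir -p pics; cat > h.py <<'E'
import numpy as np, cv2
from rig import env
def cloud(name):
    im,d=env.camera(name); K=env.camera_info(name); T=np.linalg.inv(np.array(K["world_to_cam"]))
    v,u=np.mgrid[:400,:640]
    P=np.stack([(u-K["cx"])/K["fx"]*d,-(v-K["cy"])/K["fy"]*d,-d,np.ones_like(d)],-1)@T.T
    P=P[...,:3]; P[d==0]=np.nan
    return im,P
def pix(name,p):
    K=env.camera_info(name); q=np.array(K["world_to_cam"])@np.r_[p,1]
    return (K["fx"]*q[0]/-q[2]+K["cx"],K["fy"]*-q[1]/-q[2]+K["cy"])
E
python3 - <<'E'
from h import *
np.set_printoptions(precision=3,suppress=True)
for n in ("top","side"):
    im,P=cloud(n); cv2.imwrite(f"pics/{n}0.png",im); np.save(f"{n}0.npy",P)
    print(n,{k:v for k,v in env.camera_info(n).items() if k!="world_to_cam"})
    for q in ["turntable","barrel","bowl","gate_handle","pointer","mark_center","pot_a","feeder"] if n=="top" else ["barrel","gate_handle","pointer","mark_center"]:
        for r in env.look_for(n,q)[:4]: print(q,np.array(r["centre"]),round(r["confidence"],2),np.round(pix(n,r["centre"])))
print(env.read_state()["time_s"])
E
```

```text
top {'fx': 505.09483866462, 'fy': 505.09483866462, 'cx': 325.1372560747859, 'cy': 199.68452660000494}
turntable [ 0.51  -0.252  0.03 ] 0.68 [404. 202.]
barrel [ 0.578 -0.252  0.041] 0.42 [404. 181.]
bowl [ 0.641 -0.015  0.011] 0.82 [330. 165.]
gate_handle [0.569 0.245 0.024] 0.57 [251. 186.]
pointer [0.566 0.253 0.023] 0.83 [249. 187.]
pointer [ 0.472 -0.189  0.072] 0.7 [386. 213.]
pot_a [ 0.448 -0.318  0.075] 0.79 [428. 220.]
pot_a [ 0.475 -0.191  0.074] 0.78 [387. 212.]
feeder [0.589 0.25  0.021] 0.84 [250. 180.]
side {'fx': 437.87930573077665, 'fy': 437.87930573077665, 'cx': 316.87775498608767, 'cy': 202.3445134523597}
barrel [ 0.579 -0.258  0.042] 0.55 [383. 281.]
gate_handle [0.481 0.448 0.046] 0.65 [275. 136.]
gate_handle [0.555 0.247 0.02 ] 0.58 [312. 171.]
pointer [0.545 0.241 0.023] 0.75 [309. 172.]
0.7
```

View pics/top0.png

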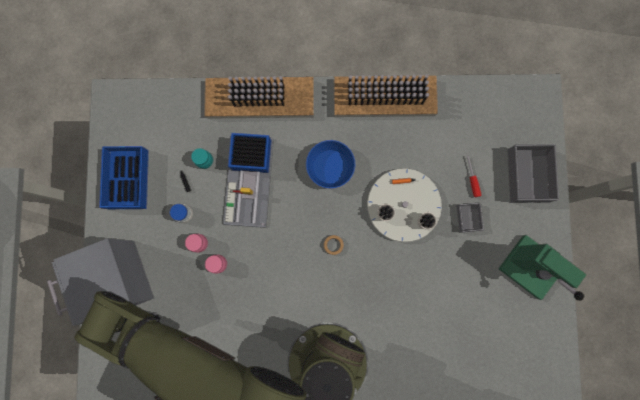

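View pics/side0.png

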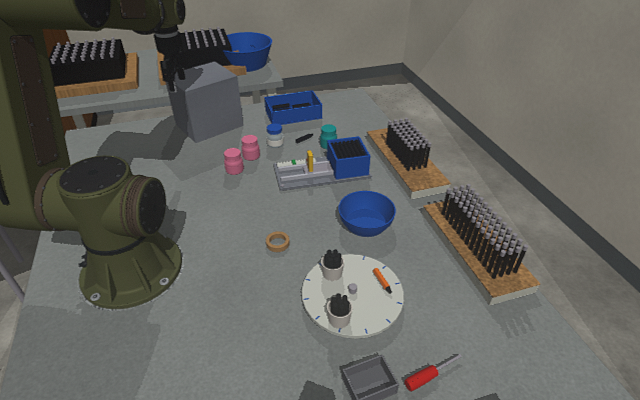

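The top view shows the orange barrel at (402,181), pots at (386,213) and (428,220), the bowl at (330,164), and the feeder handle at about (244,190) with the green mark at about (232,184). The only other blue bowl, in the side view at (248,50), is on another bench behind, so the bowl at (330,164) is the one meant.

```bash
python3 - <<'E'
from h import *
np.set_printoptions(precision=4,suppress=True)
im,P=cloud("top"); 
c=np.hstack([cv2.resize(im[125:235,215:280],(390,600),0,0,2)[:,:,:],cv2.resize(im[160:245,360:425],(400,600),0,0,2)]); cv2.imwrite("pics/crop1.png",c)
h=cv2.cvtColor(im,cv2.COLOR_BGR2HSV)
def seg(name,lo,hi,box,rng=None):
    m=cv2.inRange(h,lo,hi)>0; b=np.zeros_like(m); b[box[1]:box[3],box[0]:box[2]]=1; m&=b
    q=P[m]; q=q[~np.isnan(q[:,0])]
    print(name,len(q),"pix",np.argwhere(m).mean(0)[::-1],"mean",q.mean(0),"med",np.median(q,0),"min",q.min(0),"max",q.max(0)); return q
q=seg("barrel",(5,150,120),(18,255,255),(380,170,425,192))
d=q[:,:2]-q[:,:2].mean(0); w,V=np.linalg.eigh(d.T@d); print("axis",V[:,1],"ext",(d@V[:,1]).min(),(d@V[:,1]).max())
seg("yellow",(20,130,120),(35,255,255),(220,165,275,230))
seg("green",(40,100,50),(85,255,255),(220,165,275,230))
seg("red",(0,150,90),(6,255,255),(220,165,275,230))
b=P[140:192,303:360].reshape(-1,3); r=b[b[:,2]>0.048]; 
A=np.c_[r[:,:2],np.ones(len(r))]; s=np.linalg.lstsq(A,(r[:,:2]**2).sum(1),rcond=None)[0]; print("bowl c",s[:2]/2,np.sqrt(s[2]+(s[:2]**2).sum()/4), np.nanmax(b[:,2]))
f=P[165:230,220:275].reshape(-1,3)
mg=P[130:172,225:275].reshape(-1,3); mg=mg[mg[:,2]>0.07]; print("mag",mg.min(0),mg.max(0), cv2.minAreaRect((mg[:,:2]*1000).astype(np.float32)))
bp=f[(f[:,2]>0.008)&(f[:,2]<0.09)]; print(cv2.minAreaRect((bp[:,:2]*1000).astype(np.float32)))
t=P[165:245,360:445].reshape(-1,3); t=t[(t[:,2]>.02)&(t[:,2]<.036)]; print("disc",(t.max(0)+t.min(0))/2,t.max(0)-t.min(0))
E
```

```text
barrel 66 pix [401.1364 180.6667] mean [ 0.5796 -0.2429  0.0417] med [ 0.579  -0.2426  0.0422] min [ 0.5729 -0.2723  0.0302] max [ 0.5864 -0.2149  0.0501]
axis [-0.0753  0.9972] ext -0.02932480522481649 0.027921389946429998
yellow 46 pix [246.1304 189.8478] mean [0.5491 0.2519 0.082 ] med [0.5485 0.2513 0.0841] min [0.5431 0.2385 0.0435] max [0.5552 0.2681 0.0917]
green 13 pix [229.3077 204.3846] mean [0.5103 0.3167 0.0208] med [0.511  0.3166 0.0201] min [0.5075 0.3068 0.0166] max [0.5152 0.3251 0.0265]
red 6 pix [236.5 191. ] mean [0.553  0.2921 0.0293] med [0.553  0.2927 0.0294] min [0.5515 0.2838 0.0188] max [0.5544 0.3003 0.0405]
bowl c [ 0.6354 -0.0153] 0.0766268638066988 0.06414839130659833
mag [0.6151 0.1812 0.07  ] [0.7336 0.3083 0.0956] ((675.2802124023438, 245.41171264648438), (122.97163391113281, 112.08366394042969), 85.6938705444336)
((533.935302734375, 261.4704284667969), (208.56468200683594, 178.09202575683594), 1.6308685541152954)
disc [ 0.5045 -0.2544  0.028 ] [0.2384 0.2382 0.0159]
```

View pics/crop1.png

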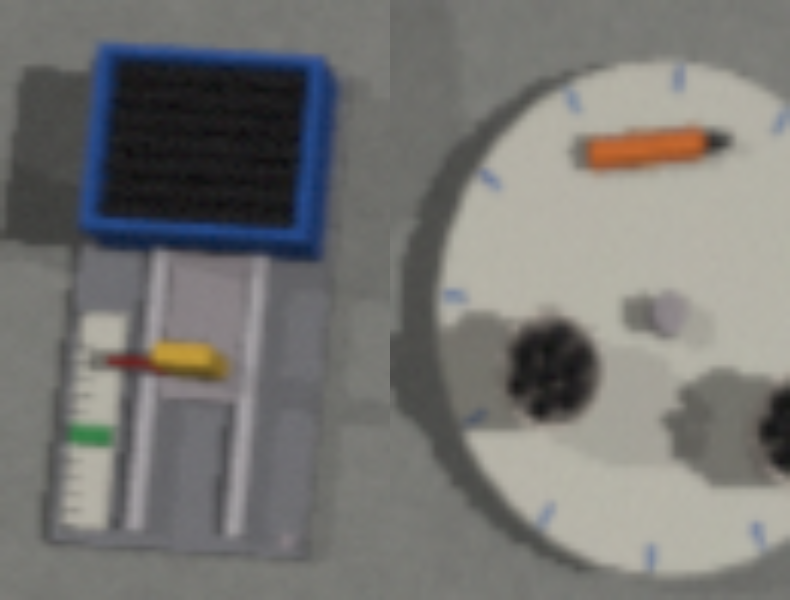

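The crop shows the barrel on the disc with its nose to the right (−y), the handle with its pointer on the left, and the green mark below the pointer. The barrel on the disc is the only orange one, at about (402,181). Next I compute the first moves.

```bash
python3 - <<'E'
from h import *
from scipy.spatial.transform import Rotation as R
np.set_printoptions(precision=4,suppress=True)
s=env.read_state(); Rm=np.array(s["ee_rot"]); print(s["time_s"],s["ee_pos"],s["width"],s["ft_force"]); print(Rm, s["joint_positions"])
for nm,y in (("barrel",(.997,.075,0)),("handle",(.997,-.078,0))):
  for sg in (1,-1):
    y_=np.array(y)*sg; y_/=np.linalg.norm(y_); z=np.array([0,0,-1.]); T=np.c_[np.cross(y_,z),y_,z]
    print(nm,sg,np.degrees(R.from_matrix(T@Rm.T).as_rotvec()))
print((np.array([.5796,-.2455,.15])-s["ee_pos"])*1000)
E
```

```text
0.75 [0.1947 0.5144 0.2533] 0.08541536032301296 [ 0.4474  0.3397 -0.0219]
[[-0.9352  0.354   0.    ]
 [ 0.354   0.9352  0.0001]
 [ 0.      0.0001 -1.    ]] [ 1.1424  0.2999  1.521   0.      1.3207 -0.0666]
barrel 1 [ -0.0033   0.0033 -64.9664]
barrel -1 [ -0.0037  -0.0037 115.0336]
handle 1 [ -0.0031   0.0036 -73.7418]
handle -1 [ -0.0039  -0.0033 106.2582]
[ 384.9069 -759.8993 -103.3007]
```

>>> {"api": "arm_command", "payload": {
  "plan": [
    {"delta_pos": [18, -36, 0], "delta_rot": [0, 0, -6.5], "hand": 36},
    {"delta_pos": [37, -72, 0], "delta_rot": [0, 0, -13], "hand": 36},
    {"delta_pos": [55, -108, 0], "delta_rot": [0, 0, -19.5], "hand": 36},
    {"delta_pos": [74, -144, 0], "delta_rot": [0, 0, -26], "hand": 36},
    {"delta_pos": [92, -180, 0], "delta_rot": [0, 0, -32.5], "hand": 36}
  ]
}}

```text
time_s: 1.17
ee_pos: [0.287, 0.3327, 0.2533]
ee_rot: [[-0.595, 0.804, 0.0], [0.804, 0.595, 0.0], [0.0, 0.0, -1.0]]
ft_force: [1.0, 0.6, -0.4]
width: 0.0356
finger_force: 0.0
```

>>> {"api": "arm_command", "payload": {
  "plan": [
    {"delta_pos": [18, -36, 0], "delta_rot": [0, 0, -6.5], "hand": 36},
    {"delta_pos": [37, -72, 0], "delta_rot": [0, 0, -13], "hand": 36},
    {"delta_pos": [55, -108, 0], "delta_rot": [0, 0, -19.5], "hand": 36},
    {"delta_pos": [74, -144, 0], "delta_rot": [0, 0, -26], "hand": 36},
    {"delta_pos": [92, -180, 0], "delta_rot": [0, 0, -32.5], "hand": 36}
  ]
}}

```text
time_s: 1.58
ee_pos: [0.3791, 0.1525, 0.2536]
ee_rot: [[-0.069, 0.998, 0.001], [0.998, 0.069, 0.0], [0.0, 0.001, -1.0]]
ft_force: [1.1, 0.9, -0.2]
width: 0.0356
finger_force: 0.0
```

>>> {"api": "arm_command", "payload": {
  "plan": [
    {"delta_pos": [18, -36, 0], "hand": 36},
    {"delta_pos": [37, -72, 0], "hand": 36},
    {"delta_pos": [55, -108, 0], "hand": 36},
    {"delta_pos": [74, -144, 0], "hand": 36},
    {"delta_pos": [92, -180, 0], "hand": 36}
  ]
}}

```text
schema error: expected keys delta_rot, delta_pos, hand
```

>>> {"api": "arm_command", "payload": {
  "plan": [
    {"delta_pos": [18, -36, 0], "hand": 36},
    {"delta_pos": [37, -72, 0], "hand": 36},
    {"delta_pos": [55, -108, 0], "hand": 36},
    {"delta_pos": [74, -144, 0], "hand": 36},
    {"delta_pos": [92, -180, 0], "hand": 36}
  ]
}}

```text
schema error: expected keys delta_rot, delta_pos, hand
```

>>> {"api": "arm_command", "payload": {
  "plan": [
    {"delta_pos": [18, -36, 0], "delta_rot": [0, 0, 0], "hand": 36},
    {"delta_pos": [37, -72, 0], "delta_rot": [0, 0, 0], "hand": 36},
    {"delta_pos": [55, -108, 0], "delta_rot": [0, 0, 0], "hand": 36},
    {"delta_pos": [74, -144, 0], "delta_rot": [0, 0, 0], "hand": 36},
    {"delta_pos": [92, -180, 0], "delta_rot": [0, 0, 0], "hand": 36}
  ]
}}

```text
time_s: 2.0
ee_pos: [0.4712, -0.0278, 0.2535]
ee_rot: [[-0.074, 0.997, 0.001], [0.997, 0.074, -0.0], [-0.0, 0.001, -1.0]]
ft_force: [0.1, 1.3, -0.0]
width: 0.0358
finger_force: 0.0
```

>>> {"api": "arm_command", "payload": {
  "plan": [
    {"delta_pos": [18, -36, 0], "delta_rot": [0, 0, 0], "hand": 36},
    {"delta_pos": [37, -72, 0], "delta_rot": [0, 0, 0], "hand": 36},
    {"delta_pos": [55, -108, 0], "delta_rot": [0, 0, 0], "hand": 36},
    {"delta_pos": [74, -144, 0], "delta_rot": [0, 0, 0], "hand": 36},
    {"delta_pos": [92, -180, 0], "delta_rot": [0, 0, 0], "hand": 36}
  ]
}}

```text
time_s: 2.42
ee_pos: [0.5633, -0.2077, 0.2533]
ee_rot: [[-0.074, 0.997, 0.0], [0.997, 0.074, -0.0], [-0.0, 0.0, -1.0]]
ft_force: [0.4, 0.2, 0.8]
width: 0.0358
finger_force: 0.0
```

>>> {"api": "arm_command", "payload": {
  "plan": [
    {"delta_pos": [8, -19, -20], "delta_rot": [0, 0, 0], "hand": 36},
    {"delta_pos": [17, -38, -40], "delta_rot": [0, 0, 0], "hand": 36},
    {"delta_pos": [17, -38, -80], "delta_rot": [0, 0, 0], "hand": 36},
    {"delta_pos": [17, -38, -110], "delta_rot": [0, 0, 0], "hand": 36},
    {"delta_pos": [17, -38, -110], "delta_rot": [0, 0, 0], "hand": 36}
  ]
}}

```text
time_s: 2.83
ee_pos: [0.5773, -0.2428, 0.1366]
ee_rot: [[-0.074, 0.997, -0.009], [0.997, 0.074, 0.005], [0.005, -0.009, -1.0]]
ft_force: [-0.8, 1.1, -0.4]
width: 0.0364
finger_force: 0.0
```

```bash
python3 - <<'E'
from h import *
im,P=cloud("side"); cv2.imwrite("pics/s2.png",cv2.resize(im[200:350,290:430],(560,600),0,0,2))
print(env.read_state()["ee_pos"])
for n in("side",):
  for r in env.look_for(n,"barrel_center")[:3]: print(n,r)
print(pix("side",env.read_state()["ee_pos"]))
E
```

```text
[ 0.57858118 -0.24319013  0.14074103]
side {'centre': [0.5753, -0.2577, 0.0409], 'confidence': 0.64}
(np.float64(384.5640737597437), np.float64(246.84183304761726))
```

View pics/s2.png

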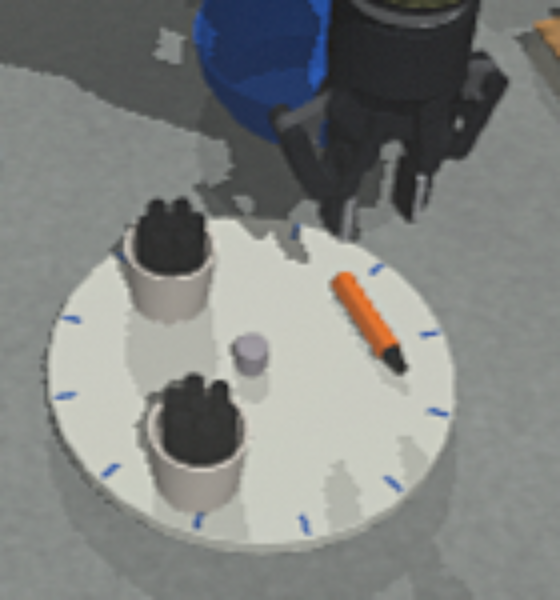

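The side crop shows the barrel unmoved at about (383,281) full-frame, with the fingers above and behind it. Before descending I check its y position with both cameras.

```bash
python3 - <<'E'
from h import *
np.set_printoptions(precision=4,suppress=True)
im=cv2.imread("pics/side0.png");P=np.load("side0.npy"); h=cv2.cvtColor(im,cv2.COLOR_BGR2HSV)
m=cv2.inRange(h,(5,150,120),(18,255,255))>0; m[:265]=0;m[300:]=0;m[:,:370]=0;m[:,400:]=0
q=P[m]; print(len(q),np.nanmean(q,0),np.nanmin(q,0),np.nanmax(q,0),np.argwhere(m).mean(0)[::-1])
for p in ((.5796,-.2455,.035),(.5825,-.283,.035),(.577,-.208,.035)): print(pix("side",p),pix("top",p))
t=P[240:340,295:410].reshape(-1,3); t=t[(t[:,2]>.02)&(t[:,2]<.036)]; print("disc",(t.max(0)+t.min(0))/2,t.max(0)-t.min(0))
E
```

```text
125 [ 0.5786 -0.2458  0.0417] [ 0.5705 -0.2762  0.028 ] [ 0.592  -0.2105  0.0476] [380.408 277.52 ]
(np.float64(380.5118773910861), np.float64(279.144946328354)) (np.float64(401.6315618402986), np.float64(180.99205144195426))
(np.float64(388.1062704783981), np.float64(290.7646885181261)) (np.float64(413.1719853369941), np.float64(179.99233399740476))
(np.float64(373.4085862323013), np.float64(268.07607999742754)) (np.float64(390.0883236369519), np.float64(181.90043434797713))
disc [ 0.503  -0.2555  0.028 ] [0.239  0.2377 0.0159]
```

>>> {"api": "arm_command", "payload": {
  "plan": [
    {"delta_pos": [-1, -4, -30], "delta_rot": [0, 0, 0], "hand": 36},
    {"delta_pos": [-1, -4, -55], "delta_rot": [0, 0, 0], "hand": 36},
    {"delta_pos": [-1, -4, -75], "delta_rot": [0, 0, 0], "hand": 36},
    {"delta_pos": [-1, -4, -80], "delta_rot": [0, 0, 0], "hand": 36},
    {"delta_pos": [-1, -4, -80], "delta_rot": [0, 0, 0], "hand": 36}
  ]
}}

```text
time_s: 3.35
ee_pos: [0.5792, -0.2477, 0.0645]
ee_rot: [[-0.075, 0.997, 0.001], [0.997, 0.075, -0.0], [-0.001, 0.001, -1.0]]
ft_force: [-0.2, -0.0, 1.2]
width: 0.0364
finger_force: 0.0
```

>>> {"api": "arm_command", "payload": {
  "plan": [
    {"delta_pos": [0, 0, -4], "delta_rot": [0, 0, 0], "hand": 36},
    {"delta_pos": [0, 0, -8], "delta_rot": [0, 0, 0], "hand": 36},
    {"delta_pos": [0, 0, -11], "delta_rot": [0, 0, 0], "hand": 36},
    {"delta_pos": [0, 0, -11], "delta_rot": [0, 0, 0], "hand": 36}
  ]
}}

```text
time_s: 3.68
ee_pos: [0.5788, -0.2476, 0.0525]
ee_rot: [[-0.074, 0.997, 0.0], [0.997, 0.074, -0.0], [-0.0, 0.0, -1.0]]
ft_force: [0.7, 0.8, 0.1]
width: 0.0359
finger_force: 0.0
```

```bash
python3 - <<'E'
from h import *
im,P=cloud("side"); cv2.imwrite("pics/s3.png",cv2.resize(im[230:310,340:430],(675,600),0,0,2))
print(env.read_state()["ee_pos"],env.read_state()["ft_force"])
E
```

```text
[ 0.57876763 -0.24766541  0.05262243] [0.30169136 0.60926083 0.10316222]
```

View pics/s3.png

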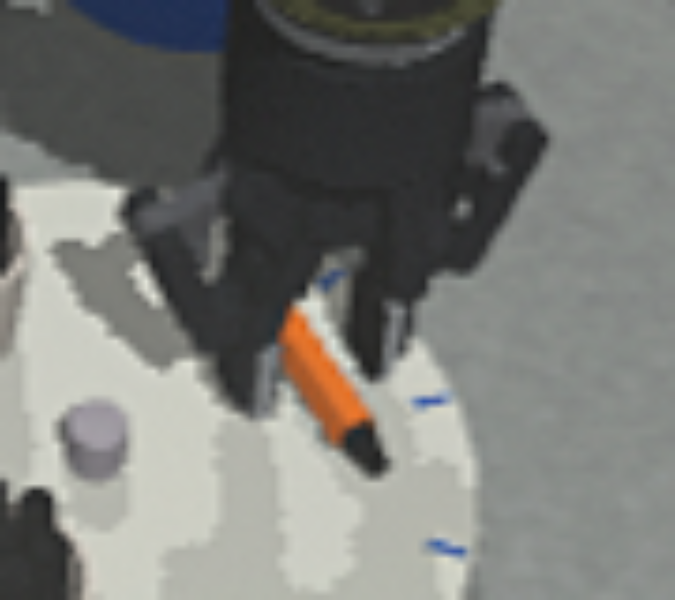

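The barrel at about (385,283) lies between the fingers, roughly centred and not touched. I close now.

>>> {"api": "arm_command", "payload": {
  "plan": [
    {"delta_pos": [0, 0, 0], "delta_rot": [0, 0, 0], "hand": 24},
    {"delta_pos": [0, 0, 0], "delta_rot": [0, 0, 0], "hand": 16},
    {"delta_pos": [0, 0, 0], "delta_rot": [0, 0, 0], "hand": 8},
    {"delta_pos": [0, 0, 0], "delta_rot": [0, 0, 0], "hand": 8},
    {"delta_pos": [0, 0, 0], "delta_rot": [0, 0, 0], "hand": 8}
  ]
}}

```text
time_s: 4.15
ee_pos: [0.5789, -0.2478, 0.0528]
ee_rot: [[-0.074, 0.997, 0.001], [0.997, 0.074, -0.0], [-0.0, 0.001, -1.0]]
ft_force: [-0.8, -0.1, 5.5]
width: 0.0129
finger_force: 59.0
```

>>> {"api": "arm_command", "payload": {
  "plan": [
    {"delta_pos": [0, 0, 6], "delta_rot": [0, 0, 0], "hand": 8},
    {"delta_pos": [0, 0, 20], "delta_rot": [0, 0, 0], "hand": 8},
    {"delta_pos": [0, 0, 45], "delta_rot": [0, 0, 0], "hand": 8},
    {"delta_pos": [0, 0, 75], "delta_rot": [0, 0, 0], "hand": 8},
    {"delta_pos": [0, 0, 90], "delta_rot": [0, 0, 0], "hand": 8}
  ]
}}

```text
time_s: 4.57
ee_pos: [0.5794, -0.248, 0.1469]
ee_rot: [[-0.075, 0.997, 0.004], [0.997, 0.075, -0.002], [-0.002, 0.004, -1.0]]
ft_force: [0.2, 0.4, -0.1]
width: 0.013
finger_force: 58.8
```

>>> {"api": "arm_command", "payload": {
  "plan": [
    {"delta_pos": [0, 0, 10], "delta_rot": [0, 0, 0], "hand": 8},
    {"delta_pos": [0, 0, 10], "delta_rot": [0, 0, 0], "hand": 8}
  ]
}}

```text
time_s: 4.73
ee_pos: [0.5793, -0.2479, 0.1552]
ee_rot: [[-0.074, 0.997, 0.003], [0.997, 0.074, -0.002], [-0.002, 0.003, -1.0]]
ft_force: [0.8, 0.7, -0.7]
width: 0.0128
finger_force: 58.8
```

```bash
python3 - <<'E'
from h import *
np.set_printoptions(precision=4,suppress=True)
im,P=cloud("side"); cv2.imwrite("pics/s4.png",cv2.resize(im[200:340,290:430],(600,600),0,0,2))
h=cv2.cvtColor(im,cv2.COLOR_BGR2HSV); m=cv2.inRange(h,(5,150,120),(18,255,255))>0; m[:200]=0;m[320:]=0;m[:,:340]=0;m[:,420:]=0
q=P[m]; print(len(q),np.nanmean(q,0),np.nanmin(q,0),np.nanmax(q,0))
s=env.read_state();print(s["ee_pos"],s["ft_force"],s["width"],s["finger_force"])
E
```

```text
50 [ 0.5806 -0.2611  0.1417] [ 0.5723 -0.275   0.0024] [ 0.6557 -0.1473  0.1477]
[ 0.5788 -0.2477  0.1532] [ 0.1743 -0.3239 -0.9182] 0.012884826506843318 58.804782181978226
```

View pics/s4.png

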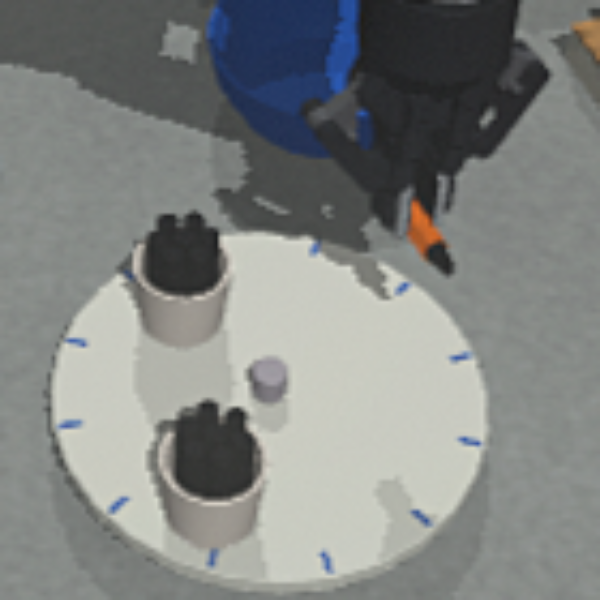

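The barrel hangs level in the fingers (nose at about (394,262)), and both pots are standing undisturbed. I carry it to the bowl.

>>> {"api": "arm_command", "payload": {
  "plan": [
    {"delta_pos": [6, 26, 0], "delta_rot": [0, 0, 0], "hand": 8},
    {"delta_pos": [15, 62, 0], "delta_rot": [0, 0, 0], "hand": 8},
    {"delta_pos": [24, 98, 0], "delta_rot": [0, 0, 0], "hand": 8},
    {"delta_pos": [33, 134, 0], "delta_rot": [0, 0, 0], "hand": 8},
    {"delta_pos": [42, 170, 0], "delta_rot": [0, 0, 0], "hand": 8}
  ]
}}

```text
time_s: 5.2
ee_pos: [0.6202, -0.0759, 0.1506]
ee_rot: [[-0.074, 0.997, -0.003], [0.997, 0.074, 0.001], [0.001, -0.003, -1.0]]
ft_force: [0.8, -0.6, -0.1]
width: 0.0134
finger_force: 58.8
```

>>> {"api": "arm_command", "payload": {
  "plan": [
    {"delta_pos": [8, 33, 0], "delta_rot": [0, 0, 0], "hand": 8},
    {"delta_pos": [14, 60, -10], "delta_rot": [0, 0, 0], "hand": 8},
    {"delta_pos": [14, 63, -35], "delta_rot": [0, 0, 0], "hand": 8},
    {"delta_pos": [14, 63, -60], "delta_rot": [0, 0, 0], "hand": 8},
    {"delta_pos": [14, 63, -60], "delta_rot": [0, 0, 0], "hand": 8}
  ]
}}

```text
time_s: 5.62
ee_pos: [0.6318, -0.0137, 0.0858]
ee_rot: [[-0.076, 0.997, -0.01], [0.997, 0.076, 0.001], [0.002, -0.01, -1.0]]
ft_force: [-1.0, -0.6, -1.4]
width: 0.0131
finger_force: 58.8
```

```bash
python3 - <<'E'
from h import *
im,P=cloud("side"); cv2.imwrite("pics/s5.png",cv2.resize(im[150:260,300:430],(650,550),0,0,2))
s=env.read_state();print(s["ee_pos"],s["ft_force"],s["width"],s["finger_force"])
b=P[180:245,330:405].reshape(-1,3); r=b[(b[:,2]>.050)&(b[:,2]<.058)&(np.hypot(b[:,0]-.635,b[:,1]+.015)<.09)]
A=np.c_[r[:,:2],np.ones(len(r))]; q=np.linalg.lstsq(A,(r[:,:2]**2).sum(1),rcond=None)[0]; print(q[:2]/2,np.sqrt(q[2]+(q[:2]**2).sum()/4))
E
```

```text
[ 0.6329006  -0.01427527  0.08879865] [ 0.3667388  -0.8539961  -0.58754602] 0.013174542346737176 58.80425691604614
[ 0.63396875 -0.016962  ] 0.07685506615944881
```

View pics/s5.png

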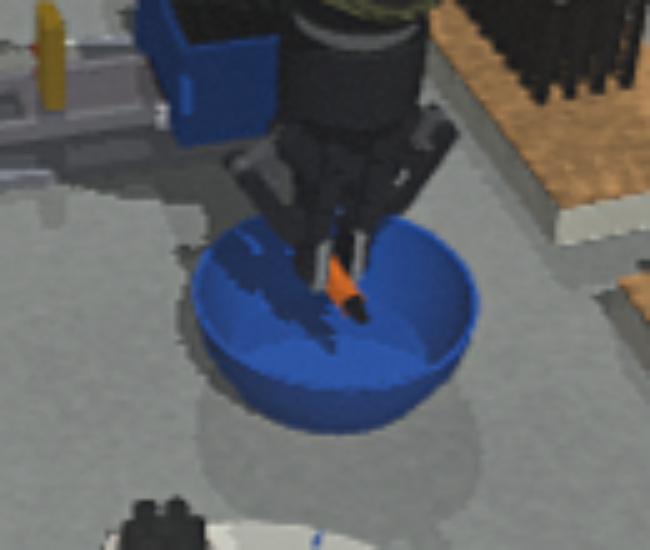

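The barrel hangs centred over the bowl at about (370,210). I lower it.

>>> {"api": "arm_command", "payload": {
  "plan": [
    {"delta_pos": [0, 0, -18], "delta_rot": [0, 0, 0], "hand": 8},
    {"delta_pos": [0, 0, -38], "delta_rot": [0, 0, 0], "hand": 8},
    {"delta_pos": [0, 0, -52], "delta_rot": [0, 0, 0], "hand": 8},
    {"delta_pos": [0, 0, -56], "delta_rot": [0, 0, 0], "hand": 8},
    {"delta_pos": [0, 0, -56], "delta_rot": [0, 0, 0], "hand": 8}
  ]
}}

```text
time_s: 6.08
ee_pos: [0.6344, -0.0149, 0.0358]
ee_rot: [[-0.074, 0.997, -0.001], [0.997, 0.074, 0.0], [0.0, -0.001, -1.0]]
ft_force: [-0.5, -0.4, -0.4]
width: 0.0128
finger_force: 58.8
```

>>> {"api": "arm_command", "payload": {
  "plan": [
    {"delta_pos": [0, 0, -2], "delta_rot": [0, 0, 0], "hand": 8},
    {"delta_pos": [0, 0, -4], "delta_rot": [0, 0, 0], "hand": 8},
    {"delta_pos": [0, 0, -5], "delta_rot": [0, 0, 0], "hand": 8},
    {"delta_pos": [0, 0, -5], "delta_rot": [0, 0, 0], "hand": 8},
    {"delta_pos": [0, 0, -5], "delta_rot": [0, 0, 0], "hand": 8}
  ]
}}

```text
time_s: 6.5
ee_pos: [0.6348, -0.0146, 0.0317]
ee_rot: [[-0.074, 0.997, 0.001], [0.997, 0.074, 0.0], [-0.0, 0.001, -1.0]]
ft_force: [-0.0, -0.1, -1.4]
width: 0.0129
finger_force: 58.8
```

>>> {"api": "arm_command", "payload": {
  "plan": [
    {"delta_pos": [0, 0, -1], "delta_rot": [0, 0, 0], "hand": 8},
    {"delta_pos": [0, 0, -1.5], "delta_rot": [0, 0, 0], "hand": 8},
    {"delta_pos": [0, 0, -1.5], "delta_rot": [0, 0, 0], "hand": 8}
  ]
}}

```text
time_s: 6.75
ee_pos: [0.6348, -0.0146, 0.0299]
ee_rot: [[-0.074, 0.997, 0.0], [0.997, 0.074, -0.0], [-0.0, 0.0, -1.0]]
ft_force: [0.6, 0.3, 0.2]
width: 0.013
finger_force: 58.9
```

>>> {"api": "arm_command", "payload": {
  "plan": [
    {"delta_pos": [0, 0, 0], "delta_rot": [0, 0, 0], "hand": 16},
    {"delta_pos": [0, 0, 0], "delta_rot": [0, 0, 0], "hand": 22},
    {"delta_pos": [0, 0, 0], "delta_rot": [0, 0, 0], "hand": 30},
    {"delta_pos": [0, 0, 0], "delta_rot": [0, 0, 0], "hand": 30}
  ]
}}

```text
time_s: 7.08
ee_pos: [0.6346, -0.0146, 0.0297]
ee_rot: [[-0.074, 0.997, -0.0], [0.997, 0.074, -0.0], [-0.0, -0.0, -1.0]]
ft_force: [-0.1, -0.5, 0.8]
width: 0.0303
finger_force: 0.0
```

>>> {"api": "arm_command", "payload": {
  "plan": [
    {"delta_pos": [0, 0, 12], "delta_rot": [0, 0, 0], "hand": 30},
    {"delta_pos": [0, 0, 35], "delta_rot": [0, 0, 0], "hand": 30},
    {"delta_pos": [0, 0, 70], "delta_rot": [0, 0, 0], "hand": 30},
    {"delta_pos": [0, 0, 110], "delta_rot": [0, 0, 0], "hand": 40},
    {"delta_pos": [0, 0, 150], "delta_rot": [0, 0, 0], "hand": 45}
  ]
}}

```text
time_s: 7.5
ee_pos: [0.6342, -0.0146, 0.1822]
ee_rot: [[-0.074, 0.997, -0.0], [0.997, 0.074, 0.0], [0.0, -0.0, -1.0]]
ft_force: [0.3, 0.3, 0.4]
width: 0.0449
finger_force: 0.0
```

```bash
python3 - <<'E'
from h import *
im,P=cloud("side"); cv2.imwrite("pics/s6.png",cv2.resize(im[120:350,280:430],(390,600),0,0,2))
s=env.read_state();print(s["time_s"],s["ee_pos"],s["ft_force"],s["width"],s["finger_force"])
E
```

```text
7.55 [ 0.63687813 -0.01473626  0.19167841] [ 1.26978861 -0.13063382  8.70020682] 0.04491400501214897 0.0
```

View pics/s6.png

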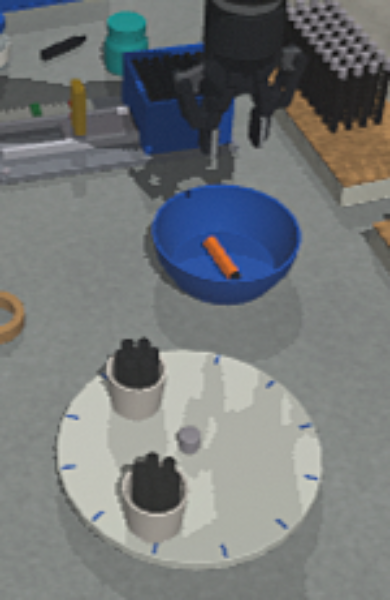

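The barrel lies on the bowl floor at about (365,218) full-frame, and both pots stand. Next is the handle.

>>> {"api": "arm_command", "payload": {
  "plan": [
    {"delta_pos": [-12, 37, 0], "delta_rot": [0, 0, -4], "hand": 50},
    {"delta_pos": [-24, 74, 0], "delta_rot": [0, 0, -8.8], "hand": 50},
    {"delta_pos": [-36, 111, 0], "delta_rot": [0, 0, -8.8], "hand": 50},
    {"delta_pos": [-48, 148, 0], "delta_rot": [0, 0, -8.8], "hand": 50},
    {"delta_pos": [-60, 185, 0], "delta_rot": [0, 0, -8.8], "hand": 50}
  ]
}}

```text
time_s: 7.97
ee_pos: [0.5739, 0.1719, 0.1807]
ee_rot: [[0.079, 0.997, 0.001], [0.997, -0.079, 0.0], [0.0, 0.001, -1.0]]
ft_force: [0.6, -0.5, 0.2]
width: 0.05
finger_force: 0.0
```

>>> {"api": "arm_command", "payload": {
  "plan": [
    {"delta_pos": [-12, 35, 0], "delta_rot": [0, 0, 0], "hand": 50},
    {"delta_pos": [-25, 65, 0], "delta_rot": [0, 0, 0], "hand": 50},
    {"delta_pos": [-30, 81, 0], "delta_rot": [0, 0, 0], "hand": 50},
    {"delta_pos": [-30, 81, 0], "delta_rot": [0, 0, 0], "hand": 50}
  ]
}}

```text
time_s: 8.3
ee_pos: [0.5433, 0.2545, 0.1806]
ee_rot: [[0.075, 0.997, 0.001], [0.997, -0.075, 0.001], [0.001, 0.001, -1.0]]
ft_force: [0.5, -1.2, 0.3]
width: 0.0501
finger_force: 0.0
```

```bash
python3 - <<'E'
from h import *
np.set_printoptions(precision=4,suppress=True)
s=env.read_state();print(s["time_s"],s["ee_pos"],s["ft_force"],s["width"]);print(np.array(s["ee_rot"])[:,1])
im=cv2.imread("pics/top0.png");P=np.load("top0.npy")
im2,P2=cloud("side"); cv2.imwrite("pics/s7.png",cv2.resize(im2[110:200,250:370],(800,600),0,0,2))
def m(im,P,lo,hi,box,zr):
    h=cv2.cvtColor(im,cv2.COLOR_BGR2HSV); k=cv2.inRange(h,lo,hi)>0; b=np.zeros_like(k); b[box[1]:box[3],box[0]:box[2]]=1
    q=P[k&b]; q=q[(q[:,2]>zr[0])&(q[:,2]<zr[1])]; return len(q),q.mean(0),(q.min(0)+q.max(0))/2
T=(220,165,275,230); S=(270,140,345,195)
for nm,I,Q,B in(("top",im,P,T),("side",im2,P2,S)):
    print(nm,"ytop",m(I,Q,(20,130,100),(35,255,255),B,(.078,.1)),"yall",m(I,Q,(20,130,100),(35,255,255),B,(.03,.1)),"green",m(I,Q,(40,90,50),(85,255,255),B,(.01,.04)),"red",m(I,Q,(0,130,80),(8,255,255),B,(.015,.045)))
E
```

```text
8.3 [0.5433 0.2545 0.1806] [ 0.5165 -1.2271  0.2632] 0.050081302644435645
[ 0.9972 -0.0754  0.0005]
top ytop (38, array([0.5497, 0.2541, 0.0858]), array([0.5494, 0.2534, 0.0879])) yall (52, array([0.5484, 0.2524, 0.0803]), array([0.5492, 0.2534, 0.0705])) green (14, array([0.5105, 0.3168, 0.0219]), array([0.5113, 0.316 , 0.0222])) red (7, array([0.5526, 0.2906, 0.0288]), array([0.552 , 0.2913, 0.0304]))<stdin>:8: RuntimeWarning: Mean of empty slice.
  ret = um.true_divide(
Traceback (most recent call last):
ValueError: zero-size array to reduction operation minimum which has no identity
```

View pics/s7.png

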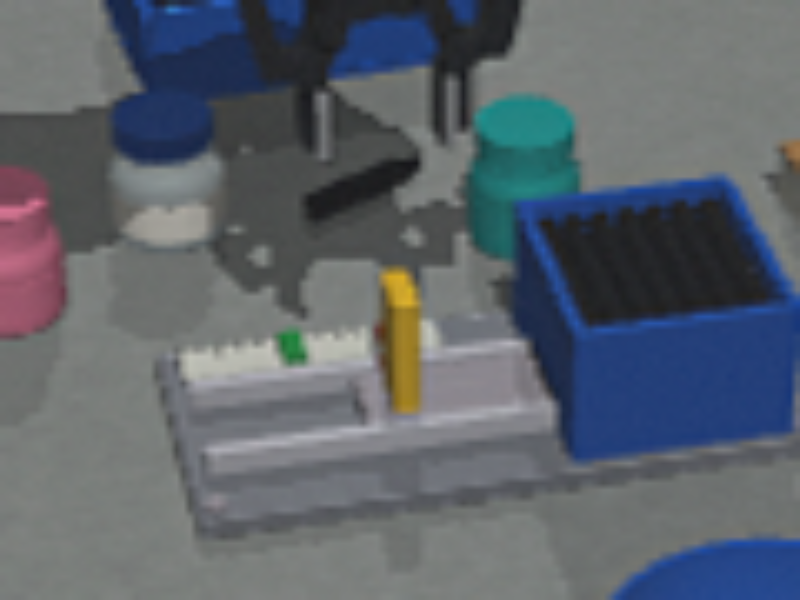

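The picture shows the yellow handle at (310,160) full-frame, the green mark at (294,162), and the open fingers above, in line with the handle. I descend over it.

>>> {"api": "arm_command", "payload": {
  "plan": [
    {"delta_pos": [4, 0, -30], "delta_rot": [0, 0, 0], "hand": 50},
    {"delta_pos": [4, 0, -65], "delta_rot": [0, 0, 0], "hand": 50},
    {"delta_pos": [4, 0, -95], "delta_rot": [0, 0, 0], "hand": 50},
    {"delta_pos": [4, 0, -110], "delta_rot": [0, 0, 0], "hand": 50},
    {"delta_pos": [4, 0, -110], "delta_rot": [0, 0, 0], "hand": 50}
  ]
}}

```text
time_s: 8.77
ee_pos: [0.5476, 0.2496, 0.0664]
ee_rot: [[0.08, 0.997, -0.005], [0.997, -0.08, -0.002], [-0.003, -0.005, -1.0]]
ft_force: [0.2, 0.0, -0.3]
width: 0.0501
finger_force: 0.0
```

>>> {"api": "arm_command", "payload": {
  "plan": [
    {"delta_pos": [0, 0, 0], "delta_rot": [0, 0, 0], "hand": 35},
    {"delta_pos": [0, 0, 0], "delta_rot": [0, 0, 0], "hand": 22},
    {"delta_pos": [0, 0, 0], "delta_rot": [0, 0, 0], "hand": 8},
    {"delta_pos": [0, 0, 0], "delta_rot": [0, 0, 0], "hand": 8},
    {"delta_pos": [0, 0, 0], "delta_rot": [0, 0, 0], "hand": 8}
  ]
}}

```text
time_s: 9.18
ee_pos: [0.5497, 0.2513, 0.0718]
ee_rot: [[0.079, 0.997, 0.003], [0.997, -0.079, 0.001], [0.001, 0.003, -1.0]]
ft_force: [1.2, -3.2, 7.5]
width: 0.0134
finger_force: 59.0
```

>>> {"api": "arm_command", "payload": {
  "plan": [
    {"delta_pos": [-8, 0.6, 0], "delta_rot": [0, 0, 0], "hand": 8},
    {"delta_pos": [-18, 1.4, 0], "delta_rot": [0, 0, 0], "hand": 8},
    {"delta_pos": [-28, 2.2, 0], "delta_rot": [0, 0, 0], "hand": 8},
    {"delta_pos": [-37, 2.9, 0], "delta_rot": [0, 0, 0], "hand": 8},
    {"delta_pos": [-43, 3.4, 0], "delta_rot": [0, 0, 0], "hand": 8}
  ]
}}

```text
time_s: 9.6
ee_pos: [0.5068, 0.2547, 0.0718]
ee_rot: [[0.079, 0.997, 0.005], [0.997, -0.079, 0.001], [0.001, 0.005, -1.0]]
ft_force: [8.1, -3.3, 3.3]
width: 0.0131
finger_force: 59.5
```

>>> {"api": "arm_command", "payload": {
  "plan": [
    {"delta_pos": [0, 0, 0], "delta_rot": [0, 0, 0], "hand": 8},
    {"delta_pos": [0, 0, 0], "delta_rot": [0, 0, 0], "hand": 8},
    {"delta_pos": [0, 0, 0], "delta_rot": [0, 0, 0], "hand": 8}
  ]
}}

```text
time_s: 9.85
ee_pos: [0.5074, 0.2547, 0.0718]
ee_rot: [[0.079, 0.997, 0.005], [0.997, -0.079, 0.001], [0.001, 0.005, -1.0]]
ft_force: [8.2, -4.4, 3.9]
width: 0.0134
finger_force: 59.5
```

```bash
python3 - <<'E'
from h import *
np.set_printoptions(precision=4,suppress=True)
s=env.read_state();print(s["time_s"],s["ee_pos"],s["ft_force"],s["width"])
a,P=cloud("side"); b,Pt=cloud("top")
A=cv2.resize(a[130:190,265:325],(400,400),0,0,2); B=cv2.resize(b[170:230,215:275],(400,400),0,0,2)
cv2.imwrite("pics/s8.png",np.hstack([A,B]))
for n,I,Q,x in(("side",a,P,(265,130,330,190)),("top",b,Pt,(215,170,275,230))):
    h=cv2.cvtColor(I,cv2.COLOR_BGR2HSV)
    for c,lo,hi in(("green",(40,90,50),(85,255,255)),("red",(0,130,60),(8,255,255))):
        k=np.zeros((400,640),bool); k[x[1]:x[3],x[0]:x[2]]=1; k&=cv2.inRange(h,lo,hi)>0
        if k.any(): print(n,c,k.sum(),np.nanmean(Q[k],0),np.argwhere(k).mean(0)[::-1])
E
```

```text
9.85 [0.5074 0.2547 0.0718] [ 8.2142 -4.4025  3.9275] 0.013368503639117976
```

View pics/s8.png

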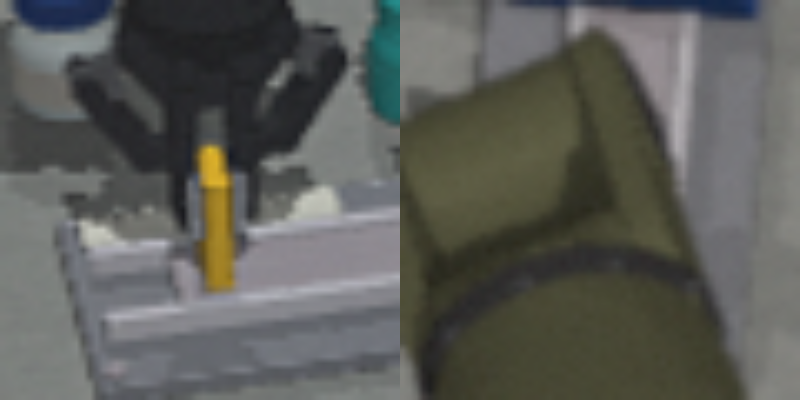

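The gripper holds the handle (side view, about (297,160)), but the mark and pointer are hidden by the arm and hand. I check the handle's displacement against the side view taken at rest.

```bash
python3 - <<'E'
from h import *
np.set_printoptions(precision=4,suppress=True)
K=env.camera_info("side"); T=np.linalg.inv(np.array(K["world_to_cam"]))
def ray(u,v,z):
    d=T[:3,:3]@np.array([(u-K["cx"])/K["fx"],-(v-K["cy"])/K["fy"],-1]); return T[:3,3]+d*(z-T[2,3])/d[2]
a=cv2.imread("pics/side0.png"); b,_=env.camera("side")
pull=np.array([-.997,.079,0]); V=[]
for I in(a,b):
    h=cv2.cvtColor(I,cv2.COLOR_BGR2HSV); k=cv2.inRange(h,(18,130,80),(35,255,255))>0; k[:145]=0;k[180:]=0;k[:,:280]=0;k[:,330:]=0
    ys,xs=np.where(k); g=cv2.inRange(h,(40,90,50),(85,255,255))>0; g[:150]=0;g[175:]=0;g[:,:280]=0;g[:,:]&=np.arange(640)<320
    rows=[(r,xs[ys==r].mean()+0.0,(ys==r).sum()) for r in np.unique(ys)]; print([(int(r),round(u,1),int(n)) for r,u,n in rows],"green",np.argwhere(g).mean(0)[::-1] if g.any() else None)
    if g.any(): print("mark",ray(*np.argwhere(g).mean(0)[::-1],.021))
    V.append(ray(np.mean([u for r,u,n in rows[-5:-1]]),rows[-3][0]+.5,.03))
print(V,(V[1]-V[0])@pull)
for s in(0,.042,.044): # model: handle foot, mark
    p=np.array([.5495,.2535,0])+pull*s
    print(s,pix("side",p+[0,0,.085]),pix("side",p+[-.0013,-.016,.03]))
print(pix("side",(.5108,.3167,.021)))
E
```

```text
[(150, np.float64(308.5), 2), (151, np.float64(308.5), 4), (152, np.float64(309.0), 5), (153, np.float64(309.5), 4), (154, np.float64(310.0), 5), (155, np.float64(310.0), 5), (156, np.float64(310.0), 5), (157, np.float64(310.0), 5), (158, np.float64(310.0), 5), (159, np.float64(310.0), 5), (160, np.float64(310.0), 5), (161, np.float64(310.0), 5), (162, np.float64(310.0), 5), (163, np.float64(310.0), 5), (164, np.float64(310.0), 5), (165, np.float64(310.5), 4), (166, np.float64(310.5), 4), (167, np.float64(310.5), 4), (168, np.float64(310.5), 4), (169, np.float64(310.5), 4), (170, np.float64(310.5), 4), (171, np.float64(310.0), 3)] green [293.3846 161.5385]
mark [0.5113 0.3143 0.021 ]
[(152, np.float64(296.0), 3), (153, np.float64(296.0), 5), (154, np.float64(296.5), 4), (155, np.float64(296.5), 4), (156, np.float64(297.0), 5), (157, np.float64(297.0), 5), (158, np.float64(297.5), 4), (159, np.float64(297.5), 4), (160, np.float64(297.5), 4), (161, np.float64(297.5), 4), (162, np.float64(297.5), 4), (163, np.float64(297.5), 4), (164, np.float64(297.5), 4), (165, np.float64(297.5), 4), (166, np.float64(297.0), 5), (167, np.float64(297.0), 5), (168, np.float64(297.0), 5), (169, np.float64(297.0), 5), (170, np.float64(297.5), 4), (171, np.float64(297.5), 4), (172, np.float64(297.5), 4), (173, np.float64(297.0), 1)] green None
[array([0.5492, 0.242 , 0.03  ]), array([0.5062, 0.2441, 0.03  ])] 0.04303549616453656
0 (np.float64(309.3080285370594), np.float64(153.19491495265657)) (np.float64(310.5901686780483), np.float64(170.33664407383563))
0.042 (np.float64(296.16666710567705), np.float64(154.87657964734325)) (np.float64(297.67569100282356), np.float64(172.0755830713026))
0.044 (np.float64(295.53756187475955), np.float64(154.9570845525314)) (np.float64(297.05750204122864), np.float64(172.15882243414444))
(np.float64(293.0479349592592), np.float64(161.17558901696478))
```

The handle has come out 43 mm. The mark is at 43 to 44 mm, inside the ±6 mm tolerance, so I hand in while holding.

```bash
python3 -c "
from rig import env
s=env.read_state();print(s['time_s'],s['ee_pos'],s['joint_vel']);print(env.sign_off())"
```

```text
10.0 [0.50749511 0.25470132 0.07181362] [-9.01105037e-05  1.22845774e-03  1.70648592e-03  3.42153408e-04
  1.25908089e-03  2.22340705e-03]
the job is handed in; nothing more can be done
None
```

The job is handed in: the orange barrel lies in the blue bowl, both pots stand on the turntable, and the gripper is holding the gate about 43 mm out, with the green mark measured at 43–44 mm (±6 mm allowed); the hand hid pointer and mark, so this comes from how far the handle moved.

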